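# Open the phone stand and set the repaired phone on it

## Robot

A 6-joint arm with a two-finger parallel gripper is mounted at the origin on the work surface. World frame = base frame: x ahead of the robot, y to its left, z up, the work surface at z = 0. Lengths are in mm, angles in rad, forces in N, time in s.
With the tool pointing down it reaches from about 350 to 975 mm from the base axis. Payload 7.1 kg.
Tool frame: the origin (TCP) lies midway between the tips of the shut fingers; the grasp point (between the pads) lies 19 mm behind it (ctrl.grip_point_offset is the distance from the TCP to the grasp point, in mm); z points along the fingers, y is the line along which they close (so a half turn about z gives the same grasp; the last joint's range is limited). The gripper opens to 88 mm and grips with 3 to 60 N. Pads are 20 mm wide; open, the fingers measure 115 mm over their backs; the gripper's body (75 mm by 178 mm) begins 61 mm behind the grasp point.
Start: joints at [1.242, 0.423, 1.63, -0, 1.089, -0.019], TCP at [190.511, 595.24, 222.675] pointing down, gripper open.
Joint ranges: [-3, 3], [-0.9, 2.11], [0.09, 2.58], [-1.31, 4.45], [0.11, 2.69], [-2.54, 2.54]. Speed limits (rad/s): [2.39, 2.39, 3.01, 3.14, 3.14, 3.14].

## Interface

Orientations are given as a rotation vector (axis times angle).
In Python, from workcell import get_obs, optics, close_job, spotter, ctrl gives the robot as it stands. The module is installed in compiled form; this text tells all that it offers.
- The arm moves only by the tool move_arm, never from a script. Its argument "rows" is a list of rows, each a list of 5 numbers: the shift along the tool's x, y, z in cm, then the turn about the tool's z in degrees, then the opening in per cent of the stroke, from 0 (shut) to 100 (fully open). A call has 1 to 10 rows; each row shifts and turns the commanded pose from where the row before left it, along the tool's axes as they then stand; what a row does not reach is not made up. A row lasts 1/8 s, in which the tool goes at most 62.5 mm and 10.7 degrees, less where a joint would pass 70% of its speed; a pose out of reach is approached as far as the arm can. A call with a gripper value outside its range is refused whole. The fingers move at their own pace and stop on an object; the grip force is fixed at half the most. Time passes only in rows, so rows that do not move let the fingers close. It gives the time, the measured TCP pose, the force, the opening and the grip force at its end, in the units of the state.
- get_obs(): the state, without advancing time (a new reading comes with each control period).
- optics.get_image(name): name is "side" or "top" or "wrist"; returns the picture (420x560x3 uint8, blue, green, red); there is no depth.
- optics.calibration(name): a dict with "camera_matrix" (3x3 intrinsics, pixels), "xyz" and "orientation" of the camera in the world. Camera axes: x right, y down, z forward; pixel columns grow to the right and rows downward; lengths in mm; the calibration is good to about 2 mm. A picture is of the moment at which its call begins: read the wrist's pose just before it. calibration takes no time and is no camera call; for the wrist camera it gives the pose at the moment of the call.
- close_job(): hands the job in; it is judged then, once.
Trained networks look in the newest picture that a camera, given by its name, has taken for a name from the list of things; names that differ only in an ending like _2 or _b are one class to them, and where a whole thing is asked for, a point or a joint stands for the part that bears it (a point fixed in the world has none). Each returns a list of dicts, best first, with "conf" (0 to 1); they miss things now and then, are a little off and sometimes report something else, mostly with a low value. They report only what shows in the picture. A call takes as long as a camera call. They do not tell look-alikes from the thing itself.
- spotter.find_in(camera, label): "point" ([column, row] in pixels, amid what is visible of it).
- spotter.regions_of(camera, label): "region" (420x560 bool, what is visible of it) and "point" ([column, row] in pixels, amid what is visible of it).
The state is a dict: "t": time; "qpos": joint angles; "qvel": joint speeds; "joint_torque": joint torques, N m; "ee_pos": TCP position; "orientation": TCP orientation; "ft_force": force on the tool from outside, world axes, zero at the start; "moment": the same for the moment, N m; "width": finger opening in mm; "grasp_force": force on a finger pad.
Only numpy, scipy, OpenCV 4.12 (cv2) and the standard library are available. Lean on these libraries where they do the work, as an engineer would, in place of code of your own. Each camera call takes 0.05 s, during which the arm holds its last target. There are 200 camera calls.

## Task

Swing the folded support leg of the little phone stand up and over until it snaps fully home in its stop bracket, without forcing the bracket round. Then set the phone on the stand, screen up: one short edge down on the base behind the two front lips, its back leaning squarely and centrally against the leg. Let go and leave the spray can, tape roll and screwdriver where they are.

Things in the scene. Friction and masses are not known exactly. Their poses are not given: they have to be found in the camera images.
- stand: fold-flat aluminium phone stand, fixed to the bench. Origin: underside, bench height. x runs from the front lips (-x end) to the rear, y across, z up. Base 135 x 50 mm (x -79 to +56 mm), 12 mm thick. Two lips 6 mm thick stand 16 mm above the base, inner faces at x = -73 mm, at y = 10 to 24 mm each side. Two hinge ears at x = -30 to -10 mm, 34 mm high.
- hinge (a point): the leg's hinge axis, parallel to the stand's y, at (-20, 0, 26) mm in its frame. Seated, the leg is 120 degrees from folded. The leg swings almost freely and stays where left until some 27 degrees short of its seat; there it meets a spring catch (two balls), which takes about 7 N at the crossbar to press through, gives way 12 degrees short of the seat, and then pulls the leg home and holds it.
- leg_bar (a point): centre of the leg's crossbar, 80 mm from the hinge: round rubber bar 12 mm thick, 44 mm long along the stand's y, flat ends, free space beside both. The leg is a flat bar 16 mm wide, 8 mm thick. It starts folded forward (crossbar in front of the lips, 0 to 27 degrees above level) and swings up, past vertical and to the rear (+x).
- leg_shank (a point): point on the leg's centre line 36 mm from the hinge; it lies on stop_seat when the leg is seated
- stop_seat (a point): where leg_shank lies when the leg is seated: in the dark steel stop bracket, an open channel 26 mm wide reaching 40 mm from the hinge, pointing up and to the rear. Its angle varies by up to 6 degrees either way. A friction clutch holds it: more than about 35 N at the crossbar makes it slip.
- phone: phone, 146 x 66 x 9 mm (x, y, z), 0.19 kg or so, aluminium with a black screen on top; it lies loose, screen up, on a fixed black rubber pad (110 x 40 mm, 20 mm high; the phone overhangs it all round). Origin: centre of its underside (back); x along its length, z out of the screen. Either end may go down.
- phone_end_a (a point): middle of the short edge of the phone's back at its +x end (73 mm from the origin)
- phone_end_b (a point): middle of the short edge of the phone's back at its -x end (73 mm from the origin)
- spray: white spray can, 52 mm across, 150 mm high, standing; origin under its centre; leave it alone
- tape: roll of paper tape lying flat, 80 mm across, 24 mm high; origin under its centre; leave it alone
- driver: screwdriver with a black handle, 170 mm long, lying; leave it alone
Not all that is in view belongs to the job. What is shaped like the stand but orange or pink is not meant.

How it is judged:
By the outcome, as a careful person would: the job done as asked, in the order asked, and still so for the second after the job is handed in, with the robot touching nothing.
It also fails if it takes over 64 s, if anything falls off the work surface, if the arm or the gripper's body presses on something with over 40 N, if the wrist force passes 120 N, or if a joint passes its speed limit or range.

## Working session

There is one attempt and no reset: what is moved stays moved. The work goes in short steps, Python scripts to look and compute and a tool call to move; the robot and the scene stay as the last step left them, time stands still between calls to the robot, and variables do not carry over. Pictures are saved under pics/ and viewed, at most 10 in all, crops included, and the job is handed in when it is done.

Besides the shell and the picture viewer there is one more tool, called after "Emit:" by a JSON object that holds its "api" and its "payload". move_arm: Moves the arm, as the interface text tells. Its arguments: {"type":"object","properties":{"rows":{"type":"array","items":{"type":"array","items":{"type":"number"}}}},"required":["rows"]}

```bash
mkdir -p pics; cat > h.py <<'E'
import numpy as np, cv2
from scipy.spatial.transform import Rotation as R
from workcell import get_obs, optics, spotter, ctrl
def cam(n):
    c=optics.calibration(n); K=np.array(c["camera_matrix"]); p=np.array(c["xyz"],float)
    o=np.array(c["orientation"],float); M=R.from_rotvec(o).as_matrix() if o.size==3 else o
    return K,p,M
def ray(n,px):
    K,p,M=cam(n); d=M@np.linalg.solve(K,[px[0],px[1],1.]); return p,d/np.linalg.norm(d)
def at_z(n,px,z):
    p,d=ray(n,px); return p+d*(z-p[2])/d[2]
def proj(n,X):
    K,p,M=cam(n); q=K@(M.T@(np.asarray(X,float)-p)); return q[:2]/q[2]
def tri(a,b):
    p,d=a;q,e=b; s=np.linalg.lstsq(np.c_[d,-e],q-p,rcond=None)[0]; u=p+s[0]*d;v=q+s[1]*e
    return (u+v)/2,np.linalg.norm(u-v)
E
python3 - <<'E'
from h import *
print(ctrl.grip_point_offset, get_obs())
a=[]
for n in ("top","side","wrist"):
    im=optics.get_image(n); a.append(im); c=optics.calibration(n); print(n,c)
    for l in ("stand","hinge","leg_bar","leg_shank","stop_seat","phone","phone_end_a","spray","tape","driver"):
        print(l,[(np.round(f["point"]).astype(int).tolist(),round(f["conf"],2)) for f in spotter.find_in(n,l)[:4]])
for n,i in zip("tsw",a): cv2.imwrite(f"pics/{n}0.png",i)
cv2.imwrite("pics/all0.png",cv2.resize(np.vstack([np.hstack(a[:2])]),(800,300)))
E
```

```text
18.700000000000003 {'t': 0.0, 'qpos': array([ 1.24201692e+00,  4.23884663e-01,  1.63062592e+00, -2.15650840e-05,
        1.08863052e+00, -1.89928744e-02]), 'qvel': array([ 0.00082582, -0.00020877, -0.00012333, -0.00103655,  0.00024703,
        0.00064555]), 'joint_torque': array([ 1.08399061e-03, -5.44611740e+01, -2.73680466e+01,  6.44298806e-02,
        2.25479464e-02, -9.89913133e-05]), 'ee_pos': array([190.33888429, 594.75064901, 221.89952093]), 'orientation': array([-4.84613972e-01, -3.10373693e+00,  2.40062106e-03]), 'ft_force': array([ 0.88550618,  0.18938602, -0.01342367]), 'moment': array([0.06140891, 0.02546877, 0.01385433]), 'grasp_force': 0.0, 'width': 87.7285673835481}
top {'camera_matrix': array([[389.40182551,   0.        , 283.99864071],
       [  0.        , 389.40182551, 211.29720304],
       [  0.        ,   0.        ,   1.        ]]), 'xyz': array([489.94618593,  71.62251551, 845.32674941]), 'orientation': array([-2.19382069,  2.12843065, -0.1982882 ])}
stand [([129, 326], 0.96), ([147, 210], 0.94), ([225, 245], 0.64), ([300, 319], 0.58)]
hinge [([131, 326], 0.93)
[... 1192 characters left out ...]
t [([174, 154], 0.89), ([237, 183], 0.86), ([174, 232], 0.85), ([262, 153], 0.66)]
phone [([280, 282], 0.67)]
phone_end_a [([280, 284], 0.61)]
spray [([365, 213], 0.92)]
tape [([283, 231], 0.71)]
driver [([360, 212], 0.71), ([340, 185], 0.53)]
wrist {'camera_matrix': array([[323.58537957,   0.        , 280.53274178],
       [  0.        , 323.58537957, 210.41214473],
       [  0.        ,   0.        ,   1.        ]]), 'xyz': array([117.83607151, 617.78951475, 384.17244739]), 'orientation': array([2.34581038, 1.71261481, 0.24399416])}
stand [([176, 374], 0.55)]
hinge [([172, 377], 0.83)]
leg_bar []
leg_shank []
stop_seat [([158, 386], 0.89)]
phone []
phone_end_a []
spray []
tape []
driver []
```

View pics/t0.png

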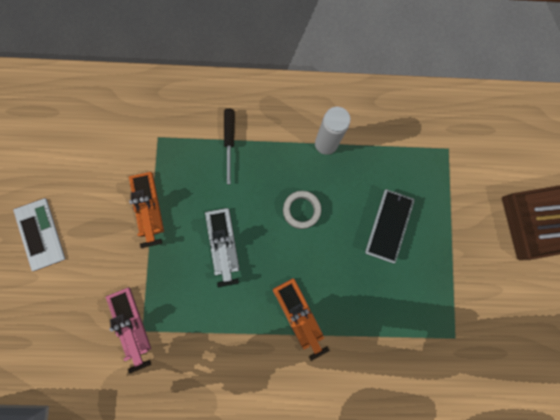

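View pics/s0.png

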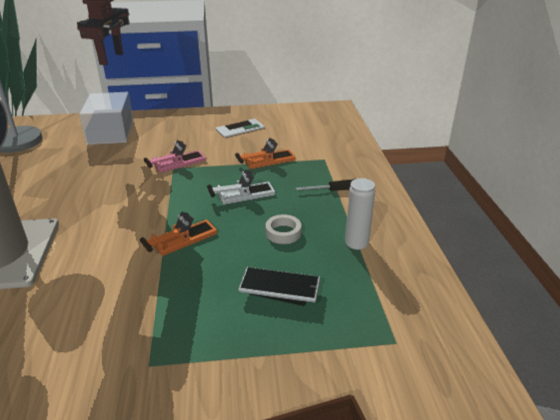

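The top view shows four stand-shaped things: silver (222,245), orange (145,208), orange (299,318) and pink (128,328). The silver one fits, because it is aluminium and neither orange nor pink. In the side view it is at (242,191). The phone is at (389,228) top and (280,284) side, screen up on its pad. The white and green gadget at (40,235) is not it. Next I confirm the stand in a crop and compute poses.

```bash
python3 - <<'E'
from h import *
t=cv2.imread("pics/t0.png"); s=cv2.imread("pics/s0.png")
c=np.hstack([cv2.resize(t[195:300,175:275],(400,420),interpolation=3),cv2.resize(s[160:220,195:290],(400,420),interpolation=3)])
cv2.imwrite("pics/crop.png",c)
def pick(n,l,px):
    f=min(spotter.find_in(n,l),key=lambda f:np.hypot(*(np.array(f["point"])-px))); return np.array(f["point"])
optics.get_image("top");optics.get_image("side")
for l,a,b in (("hinge",(217,244),(245,188)),("leg_bar",(228,283),(213,190)),("leg_shank",(226,267),(222,189)),("stop_seat",(224,254),(237,183)),("phone",(389,228),(280,284)),("spray",(332,126),(365,213)),("tape",(303,199),(283,231))):
    A,B=pick("top",l,a),pick("side",l,b); print(l,A,B,*[np.round(v,1) for v in tri(ray("top",A),ray("side",B))])
for l,px,z in (("stand",(222,245),8),("phone",(389,228),29)):
    f=min(spotter.regions_of("top",l),key=lambda f:np.hypot(*(np.array(f["point"])-px)))
    ys,xs=np.nonzero(f["region"]); r=cv2.minAreaRect(np.c_[xs,ys].astype(np.float32))
    print(l,f["conf"],[np.round(at_z("top",p,z),0)[:2] for p in cv2.boxPoints(r)],at_z("top",r[0],z))
E
```

```text
hinge [219.6 243.6] [223.4 189.6] [515.7 175.8  18.2] 47.9
leg_bar [223.3 269.5] [246.2 153.2] [518.8 152.9 127.1] 64.8
leg_shank [225.5 269.6] [220.3 190.1] [485.2 161.8  23.6] 1.3
stop_seat [223.1 258. ] [236.4 183.1] [517.  166.3  37.9] 15.5
phone [390.4 228.6] [279.2 284.8] [ 586.2 -186.2   21.9] 7.4
spray [331.9 128.6] [363.6 210.8] [781.  -48.4  82.1] 4.3
tape [304.6 197.1] [284. 225.] [6.327e+02 4.000e-01 2.610e+01] 22.3
stand 0.84 [array([608., 216.]), array([619., 165.]), array([458., 130.]), array([448., 181.])] [532.20693524 172.90011641   8.        ]
phone 0.64 [array([ 526., -128.]), array([ 666., -172.]), array([ 648., -236.]), array([ 509., -190.])] [ 586.44962783 -181.00193382   29.        ]
```

View pics/crop.png

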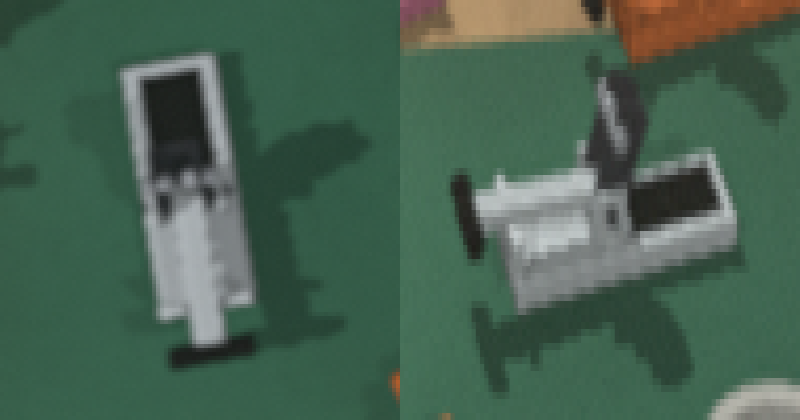

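The crop confirms the silver stand: leg folded toward the robot, crossbar at top (228,283) and side (211,191), bracket pointing up and to the rear.

```bash
python3 - <<'E'
from h import *
b,e=tri(ray("top",(228,283)),ray("side",(210.9,191)));print("bar",b,e)
r=at_z("top",(217,210.5),12);f=at_z("top",(226.3,273),14);d=r-f;print(r,f,np.linalg.norm(d),np.degrees(np.arctan2(d[1],d[0])))
o=get_obs(); M=R.from_rotvec(o["orientation"]).as_matrix();print(M.round(3),o["ee_pos"],cam("wrist")[1],cam("wrist")[2].round(2))
E
```

```text
bar [460.32238691 155.00701979  26.94134861] 3.138970475302976
[610.9059236  187.46485724  12.        ] [478.79838222 160.84175199  14.        ] 134.77830768362685 11.393978650153429
[[-0.952  0.305  0.   ]
 [ 0.305  0.952  0.   ]
 [-0.     0.    -1.   ]] [190.51247902 595.2410571  222.67905412] [117.8362133  617.78991536 384.17011097] [[ 0.3   0.91  0.27]
 [ 0.95 -0.29 -0.08]
 [ 0.    0.28 -0.96]]
```

Emit:
{"api": "move_arm", "payload": {"rows": [[0,0,0,-9.7,100],[0,0,0,-9.7,100],[0,0,0,-9.8,100]]}}

```text
t: 2.92
ee_pos: [190.5, 595.2, 222.7]
orientation: [-0.322, 3.125, -0.0]
ft_force: [0.6, -0.2, -0.2]
width: 87.6
grasp_force: 0.0
```

Emit:
{"api": "move_arm", "payload": {"rows": [[-1.76,-4.83,0.73,0,100],[-1.76,-4.83,0.73,0,100],[-1.76,-4.83,0.73,0,100],[-1.76,-4.83,0.73,0,100],[-1.76,-4.83,0.73,0,100],[-1.76,-4.83,0.73,0,100],[-1.76,-4.83,0.73,0,100],[-1.76,-4.83,0.73,0,100],[-1.76,-4.83,0.73,0,100],[-1.76,-4.83,0.73,0,100]]}}

```text
t: 4.18
ee_pos: [459.9, 155.4, 149.7]
orientation: [-0.313, 3.125, 0.0]
ft_force: [0.6, 1.5, -0.3]
width: 87.7
grasp_force: 0.0
```

```bash
python3 - <<'E'
from h import *
im=optics.get_image("wrist");cv2.imwrite("pics/w1.png",im)
for l in ("stand","hinge","leg_bar","leg_shank","stop_seat"):
    print(l,[(np.round(f["point"]).astype(int).tolist(),round(f["conf"],2)) for f in spotter.find_in("wrist",l)[:3]])
o=get_obs();M=R.from_rotvec(o["orientation"]).as_matrix();print(o["t"],o["ee_pos"],M.round(3))
E
```

```text
stand [([517, 138], 0.82), ([400, 377], 0.73), ([284, 258], 0.67)]
hinge [([125, 94], 0.93), ([279, 259], 0.92), ([399, 377], 0.77)]
leg_bar [([280, 229], 0.7), ([94, 40], 0.67), ([528, 80], 0.56)]
leg_shank [([92, 41], 0.91), ([280, 229], 0.57), ([438, 304], 0.57)]
stop_seat [([101, 80], 0.78), ([529, 116], 0.66)]
4.475 [458.58929046 157.32978746 149.81299976] [[-0.98  -0.199 -0.   ]
 [-0.199  0.98   0.   ]
 [-0.     0.    -1.   ]]
```

View pics/w1.png

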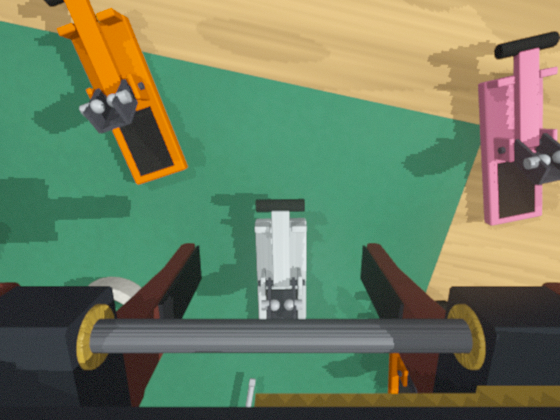

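The wrist view shows the crossbar from (256,205) to (305,205), level in the picture and midway between the fingers. The orange stand (115,100) and the pink one (515,130) are clear of it.

```bash
python3 - <<'E'
from h import *
a,b=at_z("wrist",(256,205),27),at_z("wrist",(305,205.5),27);print(a,b,(a+b)/2,np.linalg.norm(a-b))
d=b-a;print(np.degrees(np.arctan2(d[1],d[0])))
for px in ((258,224),(305,223)): print(at_z("wrist",px,28))   # lip outer corners
o=get_obs();M=R.from_rotvec(o["orientation"]).as_matrix();print((M.T@((a+b)/2-o["ee_pos"])).round(1))
E
```

```text
[463.94946261 135.19917618  27.        ] [455.53497072 179.01598632  27.        ] [459.74221667 157.10758125  27.        ] 44.617446412577756
100.87062428186012
[481.17771113 140.27162914  28.        ]
[471.60254337 182.56011661  28.        ]
[ -1.1  -0.5 122.8]
```

Emit:
{"api": "move_arm", "payload": {"rows": [[-0.1,0,4,0,100],[0,0,4,0,100],[0,0,3,0,100],[0,0,2,0,100],[0,0,1,0,100],[0,0,0,0,45],[0,0,0,0,45],[0,0,0,0,45],[0,0,0,0,45]]}}

```text
t: 5.6
ee_pos: [460.2, 157.1, 10.2]
orientation: [-0.313, 3.125, 0.0]
ft_force: [0.9, -0.7, 0.0]
width: 51.4
grasp_force: 0.0
```

Emit:
{"api": "move_arm", "payload": {"rows": [[0,0,0,0,20],[0,0,0,0,20],[0,0,0,0,20],[0,0,0,0,20]]}}

```text
t: 6.1
ee_pos: [459.8, 156.2, 9.7]
orientation: [0.314, -3.126, 0.001]
ft_force: [1.9, -6.0, 1.0]
width: 43.5
grasp_force: 30.0
```

Emit:
{"api": "move_arm", "payload": {"rows": [[-0.27,-0.1,-2.07,0,20],[-0.8,0,-1.93,0,20],[-1.27,0,-1.66,0,20],[0,0,0,0,20]]}}

```text
t: 6.6
ee_pos: [482.8, 160.2, 67.1]
orientation: [0.313, -3.125, 0.001]
ft_force: [-2.8, -3.6, 2.1]
width: 43.5
grasp_force: 30.0
```

Emit:
{"api": "move_arm", "payload": {"rows": [[-1.66,0,-1.27,0,20],[-1.93,0,-0.8,0,20],[-2.07,0,-0.27,0,20],[0,0,0,0,20]]}}

```text
t: 7.1
ee_pos: [539.9, 172.1, 90.3]
orientation: [-0.313, 3.124, 0.001]
ft_force: [-0.2, -1.2, 9.2]
width: 42.6
grasp_force: 30.0
```

```bash
python3 - <<'E'
from h import *
im=optics.get_image("side");cv2.imwrite("pics/s1.png",cv2.resize(im[140:220,170:290],(780,520),interpolation=3))
print(get_obs())
E
```

```text
{'t': 7.15, 'qpos': array([ 2.87726360e-01,  5.22639274e-01,  1.84316228e+00, -1.48703887e-04,
        7.73955343e-01, -1.48252865e+00]), 'qvel': array([ 1.51118455e-03, -6.99307039e-03,  1.49750999e-02,  5.37944406e-05,
       -2.77559780e-03,  6.64323028e-04]), 'joint_torque': array([ 4.93215825e-01, -4.75637949e+01, -1.86531669e+01,  1.83100034e-01,
       -4.05219812e-01, -3.39599862e-02]), 'ee_pos': array([539.26125128, 171.96468521,  90.2593349 ]), 'orientation': array([-3.12774344e-01,  3.12415212e+00,  3.78160135e-04]), 'ft_force': array([-0.94967617, -0.74019537,  9.19235762]), 'moment': array([-0.1918865 ,  0.28034254, -0.02535699]), 'grasp_force': 29.98955011367798, 'width': 42.74736770856187}
```

View pics/s1.png

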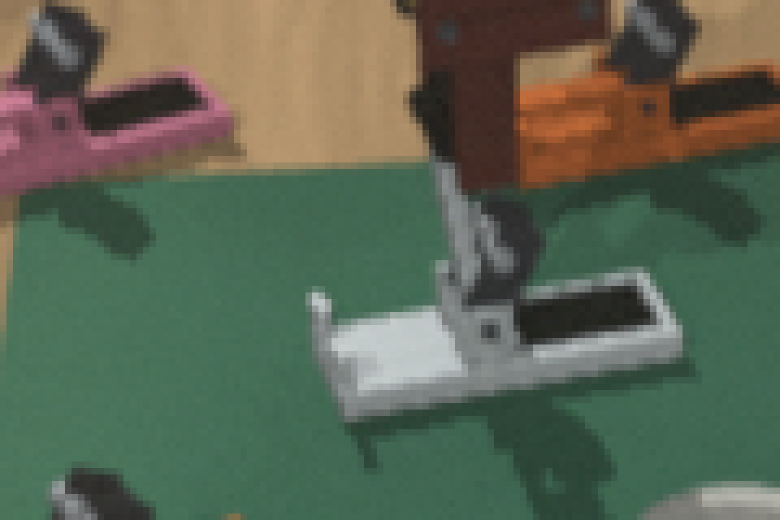

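The side crop shows the leg near vertical, with the crossbar at crop (436,115) and the hinge pin at (488,330). The finger is at (485,120), so the bar has slipped toward the pad's edge on the robot side. I'll compute its real place.

```bash
python3 - <<'E'
from h import *
a=np.radians(11.2);u=np.array([np.cos(a),np.sin(a),0]);v=np.array([-np.sin(a),np.cos(a),0]);B=np.array([459.7,157.1,27])
def pl(px,y):
    p,d=ray("side",px);X=p+d*((B+y*v-p)@v)/(d@v);return ((X-B)@u).round(1),X[2].round(1)
f=lambda x,y:(170+x/6.5,140+y/6.5)
print("pin",pl(f(488,330),-14),"bar near end",pl(f(441,155),-22),"far end",pl(f(430,78),22),"lip out",pl(f(345,415),-25),"rear",pl(f(680,350),-25))
o=get_obs();print("tcp",(o["ee_pos"]-B)@u,o["ee_pos"][2])
E
```

```text
pin (np.float64(84.0), np.float64(18.6)) bar near end (np.float64(67.8), np.float64(101.4)) far end (np.float64(74.7), np.float64(109.3)) lip out (np.float64(25.2), np.float64(-1.1)) rear (np.float64(156.6), np.float64(2.0))
tcp 80.93325209802465 90.25933490279688
```

Emit:
{"api": "move_arm", "payload": {"rows": [[0,0,0,0,80],[0,0,0,0,80],[0,0,-2,0,80],[0,0,-2.5,0,80],[2.5,0,0,0,0],[2,0,0,0,0],[0,0,0,0,0],[0,0,0,0,0],[0,0,0,0,0],[0,0,0,0,0]]}}

```text
t: 8.4
ee_pos: [494.9, 163.1, 134.6]
orientation: [-0.313, 3.126, 0.0]
ft_force: [-0.2, -0.3, 0.6]
width: 13.4
grasp_force: 0.0
```

```bash
python3 - <<'E'
from h import *
im=optics.get_image("side");cv2.imwrite("pics/s2.png",cv2.resize(im[130:210,180:300],(780,520),interpolation=3))
o=get_obs();print(o["t"],o["ee_pos"],o["width"],o["ft_force"])
E
```

```text
8.45 [494.73980216 163.01276731 134.53918068] 9.43433587813529 [-0.82988532  0.11156095  0.84741895]
```

View pics/s2.png

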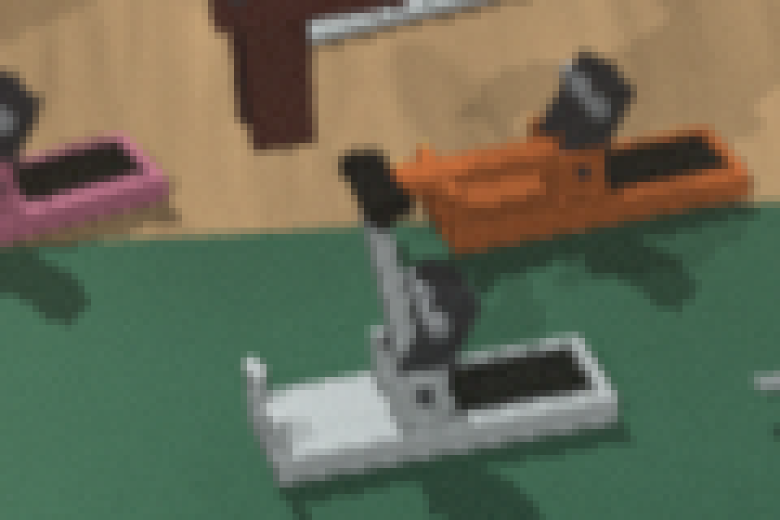

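The leg stands near vertical, released, with the crossbar at crop (377,188). The shut fingers are at (280,140), in front of it. I'll lower them and push.

Emit:
{"api": "move_arm", "payload": {"rows": [[0,0,2,0,0],[0,0,1.9,0,0],[-1.2,0,0,0,0],[-0.8,0,0,0,0],[-0.6,0,0,0,0]]}}

```text
t: 9.07
ee_pos: [521.1, 168.4, 96.4]
orientation: [-0.313, 3.125, 0.0]
ft_force: [-0.4, 0.5, 0.9]
width: 0.4
grasp_force: 0.4
```

Emit:
{"api": "move_arm", "payload": {"rows": [[-0.6,0,0,0,0],[-0.6,0,0,0,0]]}}

```text
t: 9.32
ee_pos: [529.6, 170.0, 95.5]
orientation: [0.313, -3.121, 0.001]
ft_force: [-5.8, -1.9, 0.7]
width: 0.8
grasp_force: 2.9
```

Emit:
{"api": "move_arm", "payload": {"rows": [[-0.5,0,0,0,0],[0,0,0,0,0]]}}

```text
t: 9.57
ee_pos: [535.6, 171.2, 95.4]
orientation: [0.313, -3.124, 0.001]
ft_force: [-3.2, -0.5, -0.9]
width: 0.2
grasp_force: 1.9
```

Emit:
{"api": "move_arm", "payload": {"rows": [[-0.4,0,0,0,0],[0,0,0,0,0]]}}

```text
t: 9.82
ee_pos: [541.8, 172.6, 96.1]
orientation: [-0.313, 3.123, 0.001]
ft_force: [0.5, -0.8, -0.1]
width: 0.2
grasp_force: 0.3
```

Emit:
{"api": "move_arm", "payload": {"rows": [[-0.4,0,0,0,0],[0,0,0,0,0]]}}

```text
t: 10.07
ee_pos: [545.5, 173.3, 96.0]
orientation: [-0.313, 3.124, 0.0]
ft_force: [-0.1, 0.5, -0.3]
width: 0.2
grasp_force: 0.0
```

Emit:
{"api": "move_arm", "payload": {"rows": [[-0.4,0,0,0,0],[0,0,0,0,0]]}}

```text
t: 10.32
ee_pos: [548.8, 174.0, 95.8]
orientation: [-0.313, 3.125, 0.0]
ft_force: [-0.2, -0.1, -0.8]
width: 0.7
grasp_force: 0.0
```

```bash
python3 - <<'E'
from h import *
im=optics.get_image("side");cv2.imwrite("pics/s3.png",cv2.resize(im[130:210,180:300],(780,520),interpolation=3))
o=get_obs();print(o["t"],o["ee_pos"],o["width"],o["ft_force"])
E
```

```text
10.375 [548.55907577 173.92545872  95.74041952] 0.5175573450584166 [-0.80223404 -0.05487295  0.26053029]
```

View pics/s3.png

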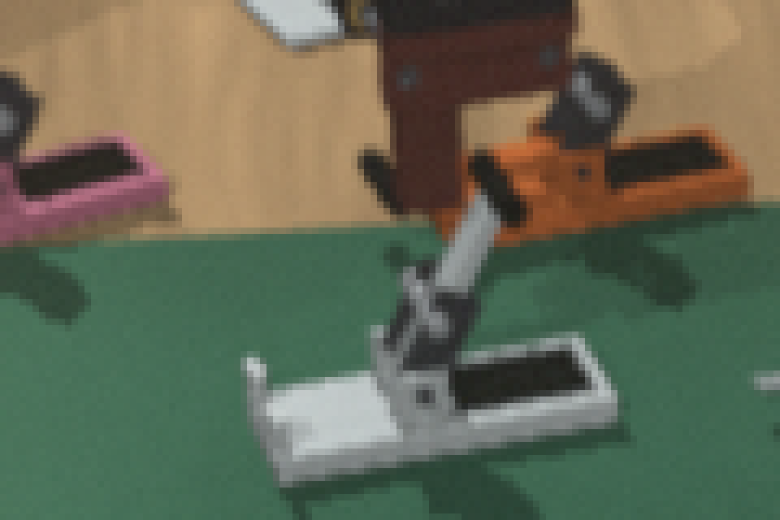

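The side crop shows the leg tipped back into the bracket, crossbar at (498,188) and a gap in front of it to the finger. It snapped through. I'll measure the angle, then go to the phone.

```bash
python3 - <<'E'
from h import *
a=np.radians(11.2);u=np.array([np.cos(a),np.sin(a),0]);v=np.array([-np.sin(a),np.cos(a),0]);B=np.array([459.7,157.1,27])
def pl(px,y):
    p,d=ray("side",px);X=p+d*((B+y*v-p)@v)/(d@v);return np.array([(X-B)@u,X[2]])
f=lambda x,y:(180+x/6.5,130+y/6.5)
h=pl(f(425,397),-14);b1=pl(f(512,215),-22);b2=pl(f(485,160),22);b=(b1+b2)/2
print(h,b1,b2,np.degrees(np.arctan2(b[1]-26,b[0]-80.5)),np.hypot(b[0]-80.5,b[1]-26))
E
```

```text
[84.77384321 17.52531815] [118.60641538  94.70749312] [120.46638795  94.61226138] 60.379712892000725 78.98113318228808
```

Emit:
{"api": "move_arm", "payload": {"rows": [[0.5,0,-2,0,0],[0,0,-4,0,50],[0,0,0,9.5,100],[0,0,0,9.5,100],[0,0,0,9.6,100]]}}

```text
t: 11.0
ee_pos: [543.4, 172.9, 157.3]
orientation: [0.477, 3.104, 0.001]
ft_force: [-0.6, -0.3, -0.3]
width: 37.0
grasp_force: 0.0
```

Emit:
{"api": "move_arm", "payload": {"rows": [[-2.1,-4.7,0,0,100],[-2.1,-4.7,0,0,100],[-2.1,-4.7,0,0,100],[-2.1,-4.7,0,0,100],[-2.1,-4.7,0,0,100],[-2.1,-4.7,0,0,100],[-2.1,-4.5,0,0,100],[0,0,0,0,100]]}}

```text
t: 12.0
ee_pos: [587.8, -186.1, 157.2]
orientation: [0.474, 3.103, -0.001]
ft_force: [-0.4, -0.2, 0.4]
width: 88.0
grasp_force: 0.0
```

```bash
python3 - <<'E'
from h import *
im=optics.get_image("wrist");cv2.imwrite("pics/w2.png",im)
o=get_obs();M=R.from_rotvec(o["orientation"]).as_matrix();print(o["t"],o["ee_pos"],M.round(3))
for f in spotter.regions_of("wrist","phone")[:2]:
    ys,xs=np.nonzero(f["region"]); r=cv2.minAreaRect(np.c_[xs,ys].astype(np.float32))
    X=[at_z("wrist",p,29) for p in cv2.boxPoints(r)]
    print(f["conf"],cv2.boxPoints(r).round(0).tolist(),np.round(X,0)[:,:2].tolist())
    print("tool",[np.round(M.T@(x-o["ee_pos"]),1).tolist() for x in X], at_z("wrist",r[0],29))
E
```

```text
12.05 [ 587.27542675 -184.21896193  156.75883544] [[-0.955  0.298  0.001]
 [ 0.298  0.955 -0.   ]
 [-0.001  0.    -1.   ]]
0.91 [[246.0, 121.0], [321.0, 121.0], [321.0, 274.0], [246.0, 274.0]] [[509.0, -190.0], [528.0, -129.0], [668.0, -167.0], [647.0, -237.0]]
tool [[73.1, -29.1, 127.7], [73.3, 35.4, 127.7], [-72.2, 40.8, 127.8], [-72.3, -33.2, 127.8]] [ 583.24944936 -179.32303256   29.        ]
```

View pics/w2.png

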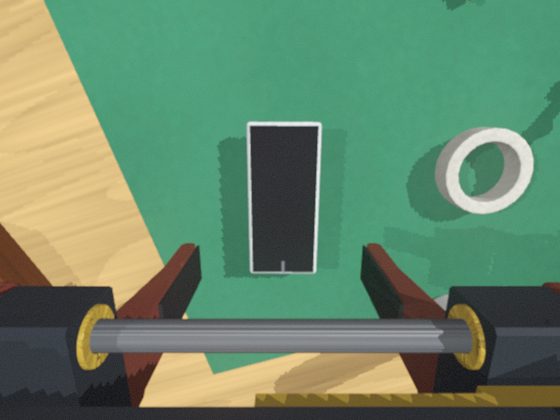

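The wrist view shows the phone at corners (248,123), (321,123), (316,272) and (250,272): screen up, aligned with the jaws, about 3 mm off centre. Now the grasp.

Emit:
{"api": "move_arm", "payload": {"rows": [[0.5,0.3,4,0,100],[0,0,4,0,100],[0,0,3,0,100],[0,0,2,0,100],[0,0,1.5,0,100],[0,0,0.5,0,100],[0,0,0,0,78],[0,0,0,0,78],[0,0,0,0,78]]}}

```text
t: 13.22
ee_pos: [584.0, -179.1, 6.5]
orientation: [0.468, 3.105, -0.001]
ft_force: [-0.5, -2.5, 1.6]
width: 68.8
grasp_force: 1.2
```

Emit:
{"api": "move_arm", "payload": {"rows": [[0,0,0,0,50],[0,0,0,0,50],[0,0,0,0,50],[0,0,0,0,50]]}}

```text
t: 13.72
ee_pos: [584.0, -179.1, 6.4]
orientation: [0.468, 3.105, -0.001]
ft_force: [-1.3, -2.4, 6.1]
width: 65.5
grasp_force: 30.0
```

Emit:
{"api": "move_arm", "payload": {"rows": [[0,0,-2,0,50],[0,0,-4,0,50],[0,0,-6,0,50],[0,0,-6,0,50],[0,0,0,-9.5,50],[0,0,0,-9.5,50],[0,0,0,-9.6,50]]}}

```text
t: 14.6
ee_pos: [583.1, -178.1, 186.7]
orientation: [-0.322, 3.125, 0.001]
ft_force: [0.0, -0.8, -2.2]
width: 65.4
grasp_force: 30.0
```

```bash
cat > p.py <<'E'
from h import *
a=np.radians(11.2);u=np.array([np.cos(a),np.sin(a)]);v=np.array([-np.sin(a),np.cos(a)]);B=np.array([459.7,157.1])
def now():
    o=get_obs();M=R.from_rotvec(o["orientation"]).as_matrix()
    d=o["ee_pos"][:2]-B; print("t",o["t"],"G u,v,z",(d@u).round(1),(d@v).round(1),(o["ee_pos"][2]+18.7).round(1),"yaw y",np.degrees(np.arctan2(M[1,1],M[0,1])).round(2),"w",o["width"].round(1),o["ft_force"].round(1))
    return o,M
def G(Eu,Ez,s=68.5,bar=(120,95)):
    w=np.array(bar)-[Eu,Ez];th=np.arctan2(w[1],w[0])+np.arcsin(6/np.hypot(*w));t=np.array([np.cos(th),np.sin(th)]);n=np.array([-t[1],t[0]])
    return np.r_[np.array([Eu,Ez])+s*t+4.5*n,np.degrees(th)].round(1)
E
python3 - <<'E'
from p import *
o,M=now()
for e in [(40,101),(40,85),(40,70),(40,55),(40,40),(40,30),(40,20),(38,14),(31,12)]: print(e,G(*e))
im=optics.get_image("side");cv2.imwrite("pics/s4.png",im)
tgt=np.r_[B+u*115,180]; print("tool delta",(M.T@(tgt-o["ee_pos"])).round(1))
E
```

```text
Traceback (most recent call last):
  File "p.py", line 5, in now
    d=o["ee_pos"][:2]-B; print("t",o["t"],"G u,v,z",(d@u).round(1),(d@v).round(1),(o["ee_pos"][2]+18.7).round(1),"yaw y",np.degrees(np.arctan2(M[1,1],M[0,1])).round(2),"w",o["width"].round(1),o["ft_force"].round(1))
                                                                                                                                                                            ^^^^^^^^^^^^^^^^
AttributeError: 'float' object has no attribute 'round'
```

```bash
sed -i 's/o\["width"\].round(1)/round(float(o["width"]),1)/' p.py
python3 - <<'E'
from p import *
o,M=now()
for e in [(40,101),(40,85),(40,70),(40,55),(40,40),(40,30),(40,20),(38,14),(31,12)]: print(e,G(*e))
tgt=np.r_[B+u*115,190]; print("tool delta",(M.T@(tgt-o["ee_pos"])).round(1))
im=optics.get_image("side")
for f in spotter.regions_of("side","phone")[:2]:
    ys,xs=np.nonzero(f["region"]);print(f["conf"],cv2.boxPoints(cv2.minAreaRect(np.c_[xs,ys].astype(np.float32))).round().tolist())
c=np.r_[B,0];G0=o["ee_pos"]+[0,0,18.7]
print("expected level corners",[proj("side",G0+np.r_[u*i+v*j,0]).round().tolist() for i in (-68,78) for j in (-33,33)])
E
```

```text
t 14.6 G u,v,z 56.0 -352.8 205.4 yaw y 101.77 w 65.4 [ 0.  -0.8 -2.2]
(40, 101) [108.5 105.5   0. ]
(40, 85) [106.3 102.9  11.4]
(40, 70) [102.1  99.2  21.5]
(40, 55) [96.8 93.6 30.4]
(40, 40) [91.2 85.8 38.1]
(40, 30) [87.5 79.5 42.4]
(40, 20) [84.1 72.6 46.3]
(38, 14) [80.8 67.6 47.6]
(31, 12) [75.5 64.3 45.8]
tool delta [-62.5 352.2  -3.2]
0.66 [[237.0, 184.0], [247.0, 160.0], [258.0, 165.0], [248.0, 189.0]]
0.3 [[341.0, 246.0], [352.0, 176.0], [377.0, 180.0], [367.0, 250.0]]
expected level corners [[241.0, 220.0], [231.0, 199.0], [324.0, 205.0], [311.0, 185.0]]
```

Emit:
{"api": "move_arm", "payload": {"rows": [[-0.9,5,0,0.5,50],[-0.9,5,0,0,50],[-0.9,5,0,0,50],[-0.9,5,0,0,50],[-0.9,5,0,0,50],[-0.9,5,0,0,50],[-0.8,5.2,0,0,50],[0,0,0,0,50]]}}

```text
t: 15.7
ee_pos: [576.5, 182.2, 186.1]
orientation: [-0.301, 3.127, 0.001]
ft_force: [0.2, -1.2, -2.6]
width: 65.5
grasp_force: 30.0
```

```bash
python3 - <<'E'
from p import *
o,M=now()
im=optics.get_image("wrist")
f=spotter.regions_of("wrist","phone")[0]
ys,xs=np.nonzero(f["region"]);print(f["conf"],xs.min(),xs.max(),ys.min(),ys.max())
G0=o["ee_pos"]+[0,0,18.7]
print("expected level corners",[proj("wrist",G0+np.r_[u*i+v*j,4.5]).round().tolist() for i in (-68,78) for j in (-33,33)])
cv2.imwrite("pics/w3.png",im)
im=optics.get_image("side");cv2.imwrite("pics/s5.png",cv2.resize(im[80:220,180:390],(780,520),interpolation=3))
E
```

```text
t 15.7 G u,v,z 119.5 1.9 204.8 yaw y 100.99 w 65.5 [ 0.2 -1.2 -2.6]Traceback (most recent call last):
  File "<stdin>", line 4, in <module>
IndexError: list index out of range
```

```bash
python3 - <<'E'
from p import *
o,M=now()
G0=o["ee_pos"]+[0,0,18.7]
print("expected level corners",[((proj("side",G0+np.r_[u*i+v*j,0])-[180,80])*3.714).round().tolist() for i in (-68,78) for j in (-33,33)])
im=optics.get_image("side");cv2.imwrite("pics/s5.png",cv2.resize(im[80:220,180:390],(780,520),interpolation=3))
E
```

```text
t 15.8 G u,v,z 118.9 -1.1 204.5 yaw y 100.9 w 66.2 [ 0.4  0.1 -3.1]
expected level corners [[184.0, 173.0], [160.0, 130.0], [417.0, 142.0], [383.0, 101.0]]
```

View pics/s5.png

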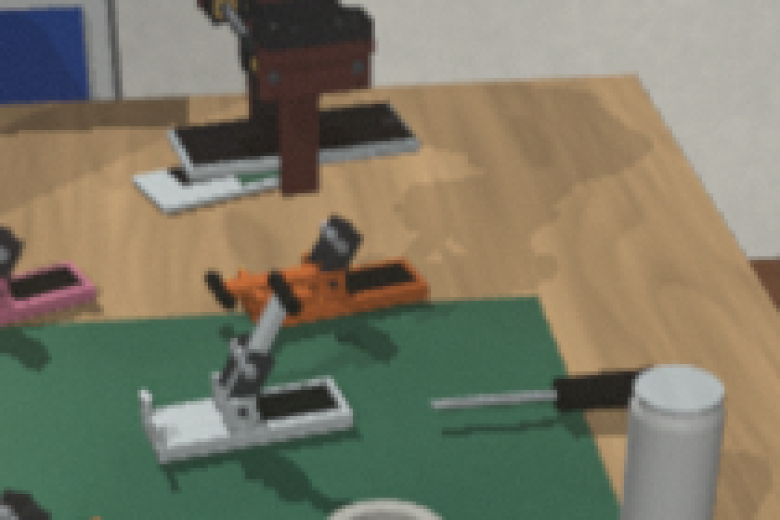

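The side crop shows the phone level in the jaws at (175,128) to (418,150), as computed. The leg is still seated and the clutter undisturbed. Now I lower it so the crossbar tilts it.

Emit:
{"api": "move_arm", "payload": {"rows": [[0.4,0.1,3.5,0,50],[0.4,0,3.5,0,50],[0.2,0,2.5,0,50],[0.2,0,0.2,0,50],[0.4,0,0.4,0,50]]}}

```text
t: 16.48
ee_pos: [563.8, 176.3, 86.6]
orientation: [-0.296, 3.122, 0.001]
ft_force: [3.8, -1.9, 18.0]
width: 65.5
grasp_force: 30.0
```

Emit:
{"api": "move_arm", "payload": {"rows": [[0.5,0,0.6,0,50],[0.6,0,0.8,0,50],[0,0,0,0,50]]}}

```text
t: 16.85
ee_pos: [552.2, 174.6, 73.3]
orientation: [-0.297, 3.123, 0.002]
ft_force: [-1.3, 0.3, 7.9]
width: 65.6
grasp_force: 30.0
```

```bash
python3 -c "from p import *;now()"
```

```text
t 16.85 G u,v,z 94.1 -0.8 92.0 yaw y 100.87 w 65.6 [-1.3  0.3  7.9]
```

Emit:
{"api": "move_arm", "payload": {"rows": [[0.2,0.05,0.6,0,50],[0.4,0,0.6,0,50],[0,0,0,0,50]]}}

```text
t: 17.23
ee_pos: [544.0, 173.5, 59.9]
orientation: [0.298, -3.127, -0.0]
ft_force: [-3.8, -0.3, 3.8]
width: 65.7
grasp_force: 30.0
```

Emit:
{"api": "move_arm", "payload": {"rows": [[0.3,0,0.65,0,50],[0,0,0,0,50]]}}

```text
t: 17.48
ee_pos: [541.1, 173.0, 53.0]
orientation: [0.298, -3.127, -0.0]
ft_force: [-3.9, -1.4, 2.5]
width: 66.1
grasp_force: 30.0
```

```bash
python3 - <<'E'
from p import *
o,M=now()
G0=o["ee_pos"]+[0,0,18.7]
im=optics.get_image("side");c=cv2.resize(im[130:210,190:310],(780,520),interpolation=3)
# predicted phone outline for several tilts
cv2.imwrite("pics/s6.png",c)
for th in (35,40,45,50):
    q=np.radians(th);P=[G0+np.r_[u*i*np.cos(q)-v*33,i*np.sin(q)] for i in (-68,78)]
    print(th,[((proj("side",p)-[190,130])*6.5).round().tolist() for p in P])
E
```

```text
t 17.475 G u,v,z 82.9 -0.2 71.7 yaw y 100.9 w 66.1 [-3.9 -1.4  2.5]
35 [[220.0, 415.0], [529.0, 165.0]]
40 [[230.0, 424.0], [518.0, 154.0]]
45 [[241.0, 432.0], [506.0, 143.0]]
50 [[254.0, 439.0], [492.0, 134.0]]
```

View pics/s6.png

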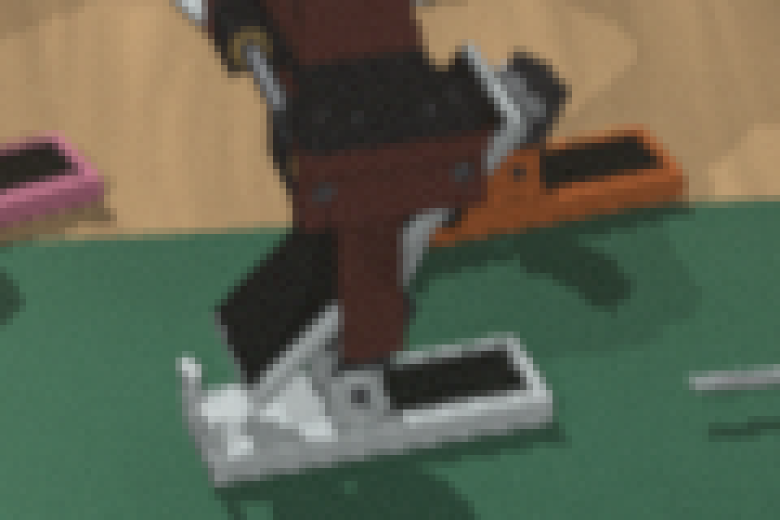

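The side crop shows the phone tilted about 42° against the crossbar: lower near corner at (252,388), top near corner around (518,118). It rides a bit higher in the pads than planned. I'll compute the actual edge place.

```bash
python3 - <<'E'
from p import *
def pl(px,y):
    p,d=ray("side",px);v3=np.r_[v,0];B3=np.r_[B,27];X=p+d*((B3+y*v3-p)@v3)/(d@v3);return ((X[:2]-B)@u).round(1),X[2].round(1)
f=lambda x,y:(190+x/6.5,130+y/6.5)
for n,x,y,w in (("low back",254,390,-33),("low screen",240,372,-33),("low far",220,312,33),("top near",520,118,-33),("top far",468,45,33),("base front",215,485,-25),("base rear",550,410,-25)): print(n,pl(f(x,y),w))
E
```

```text
low back (np.float64(40.7), np.float64(40.6))
low screen (np.float64(35.9), np.float64(49.3))
low far (np.float64(42.3), np.float64(36.0))
top near (np.float64(143.7), np.float64(136.0))
top far (np.float64(143.3), np.float64(133.9))
base front (np.float64(25.0), np.float64(-3.3))
base rear (np.float64(156.6), np.float64(4.3))
```

Emit:
{"api": "move_arm", "payload": {"rows": [[0.25,0,0.45,0,50],[0.2,0,0.42,0,50],[0,0,0,0,50]]}}

```text
t: 17.9
ee_pos: [537.2, 172.4, 44.0]
orientation: [-0.299, 3.127, 0.0]
ft_force: [-3.0, -1.3, 3.0]
width: 66.0
grasp_force: 30.0
```

Emit:
{"api": "move_arm", "payload": {"rows": [[0.25,0,0.4,0,50],[0.2,0,0.4,0,50],[0,0,0,0,50]]}}

```text
t: 18.27
ee_pos: [533.2, 171.7, 36.3]
orientation: [-0.299, 3.126, 0.0]
ft_force: [-2.7, -0.6, 6.9]
width: 65.7
grasp_force: 30.0
```

```bash
cat > e.py <<'E'
from p import *
def pl(px,y):
    p,d=ray("side",px);v3=np.r_[v,0];B3=np.r_[B,27];X=p+d*((B3+y*v3-p)@v3)/(d@v3);return ((X[:2]-B)@u).round(1),X[2].round(1)
now(); im=optics.get_image("side"); g=im.max(axis=2).astype(int)
for f in spotter.regions_of("side","phone")[:2]:
    m=f["region"];ys,xs=np.nonzero(m);h=cv2.convexHull(np.c_[xs,ys].astype(np.int32));q=cv2.approxPolyDP(h,3,True)[:,0]
    print(round(f["conf"],2),m.sum(),[(p.tolist(),pl(p,-33),pl(p,33)) for p in q])
E
python3 e.py
```

```text
t 18.275 G u,v,z 75.0 0.1 55.0 yaw y 100.94 w 65.7 [-2.7 -0.6  6.9]
0.66 345 [([258, 143], (np.float64(115.1), np.float64(153.8)), (np.float64(132.8), np.float64(119.1))), ([264, 154], (np.float64(128.9), np.float64(123.0)), (np.float64(147.5), np.float64(86.2))), ([235, 193], (np.float64(54.6), np.float64(29.4)), (np.float64(68.3), np.float64(-13.5))), ([227, 197], (np.float64(34.5), np.float64(21.9)), (np.float64(46.9), np.float64(-21.5))), ([223, 183], (np.float64(27.3), np.float64(62.7)), (np.float64(39.2), np.float64(21.9)))]
```

Emit:
{"api": "move_arm", "payload": {"rows": [[0.2,0,0.3,0,50],[0.1,0,0.2,0,50],[0,0,0,0,50]]}}

```text
t: 18.75
ee_pos: [533.8, 172.0, 35.2]
orientation: [-0.299, 3.119, 0.002]
ft_force: [-6.6, -3.4, 39.0]
width: 65.7
grasp_force: 30.0
```

Emit:
{"api": "move_arm", "payload": {"rows": [[0.1,0,0.2,0,50],[0,0,0,0,50]]}}

```text
t: 19.0
ee_pos: [534.4, 172.1, 33.9]
orientation: [-0.299, 3.116, 0.003]
ft_force: [-3.1, -2.6, 42.1]
width: 65.8
grasp_force: 30.0
```

```bash
python3 e.py
```

```text
t 19.0 G u,v,z 76.2 0.2 52.6 yaw y 100.97 w 65.8 [-3.1 -2.6 42.1]
0.88 400 [([257, 141], (np.float64(112.9), np.float64(159.3)), (np.float64(130.4), np.float64(124.9))), ([264, 155], (np.float64(128.8), np.float64(120.4)), (np.float64(147.4), np.float64(83.4))), ([229, 199], (np.float64(39.0), np.float64(15.3)), (np.float64(51.7), np.float64(-28.6))), ([223, 183], (np.float64(27.3), np.float64(62.7)), (np.float64(39.2), np.float64(21.9)))]
```

Emit:
{"api": "move_arm", "payload": {"rows": [[-0.3,0,-0.4,0,50],[0,0,0,0,50]]}}

```text
t: 19.35
ee_pos: [533.4, 171.8, 34.1]
orientation: [-0.299, 3.124, 0.001]
ft_force: [-3.5, -1.1, 16.8]
width: 65.8
grasp_force: 30.0
```

```bash
python3 e.py
```

```text
t 19.35 G u,v,z 75.1 0.1 52.8 yaw y 100.94 w 65.8 [-3.5 -1.1 16.8]
0.98 364 [([256, 142], (np.float64(110.4), np.float64(157.1)), (np.float64(127.8), np.float64(122.6))), ([264, 154], (np.float64(128.9), np.float64(123.0)), (np.float64(147.5), np.float64(86.2))), ([228, 198], (np.float64(36.7), np.float64(18.6)), (np.float64(49.3), np.float64(-25.0))), ([222, 184], (np.float64(24.7), np.float64(60.4)), (np.float64(36.5), np.float64(19.5)))]
```

Emit:
{"api": "move_arm", "payload": {"rows": [[-0.2,0,-0.4,0,50],[-0.3,0,0,0,50],[0,0,0,0,50]]}}

```text
t: 19.82
ee_pos: [535.4, 172.2, 35.9]
orientation: [0.299, -3.125, 0.001]
ft_force: [-6.3, -1.1, 3.4]
width: 65.8
grasp_force: 30.0
```

```bash
python3 e.py; python3 - <<'E'
from e import *
for n in ("wrist","top"):
    im=optics.get_image(n);cv2.imwrite(f"pics/{n}7.png",im)
    for f in spotter.regions_of(n,"phone")[:2]:
        m=f["region"];ys,xs=np.nonzero(m);h=cv2.convexHull(np.c_[xs,ys].astype(np.int32));q=cv2.approxPolyDP(h,3,True)[:,0]
        print(n,round(f["conf"],2),m.sum(),[(p.tolist(),((at_z(n,p,20)[:2]-B)@np.c_[u,v]).round(1).tolist()) for p in q])
E
```

```text
t 19.825 G u,v,z 77.2 0.1 54.6 yaw y 100.95 w 65.8 [-6.3 -1.1  3.4]
0.84 390 [([257, 140], (np.float64(112.9), np.float64(161.8)), (np.float64(130.5), np.float64(127.6))), ([265, 154], (np.float64(131.3), np.float64(122.6)), (np.float64(150.1), np.float64(85.8))), ([228, 197], (np.float64(36.9), np.float64(21.5)), (np.float64(49.4), np.float64(-22.0))), ([223, 183], (np.float64(27.3), np.float64(62.7)), (np.float64(39.2), np.float64(21.9)))]
t 19.925 G u,v,z 77.2 0.1 54.6 yaw y 100.95 w 65.7 [-5.2 -0.3  3.6]
0.65 371 [([257, 141], (np.float64(112.9), np.float64(159.3)), (np.float64(130.4), np.float64(124.9))), ([264, 153], (np.float64(128.9), np.float64(125.7)), (np.float64(147.5), np.float64(89.0))), ([229, 197], (np.float64(39.3), np.float64(21.0)), (np.float64(52.0), np.float64(-22.5))), ([223, 183], (np.float64(27.3), np.float64(62.7)), (np.float64(39.2), np.float64(21.9)))]
wrist 0.79 25122 [([365, 392], [181.1, 56.7]), ([195, 403], [190.0, -59.8]), ([225, 182], [35.6, -31.2]), ([296, 180], [34.7, 8.4]), ([338, 184], [37.0, 31.8])]
```

Emit:
{"api": "move_arm", "payload": {"rows": [[0.2,0,0.2,0,50],[0,0,0,0,50]]}}

```text
t: 20.48
ee_pos: [534.8, 172.2, 34.7]
orientation: [-0.3, 3.127, 0.0]
ft_force: [-2.9, -0.9, 7.6]
width: 65.6
grasp_force: 30.0
```

Emit:
{"api": "move_arm", "payload": {"rows": [[0.2,0,0.1,0,50],[0,0,0,0,50]]}}

```text
t: 20.72
ee_pos: [534.9, 172.2, 34.6]
orientation: [-0.3, 3.123, 0.001]
ft_force: [0.1, -0.7, 11.0]
width: 66.2
grasp_force: 30.0
```

```bash
python3 e.py
```

```text
t 20.725 G u,v,z 76.7 0.2 53.3 yaw y 100.96 w 66.2 [ 0.1 -0.7 11. ]
0.63 318 [([257, 142], (np.float64(112.8), np.float64(156.7)), (np.float64(130.3), np.float64(122.2))), ([263, 154], (np.float64(126.5), np.float64(123.4)), (np.float64(144.9), np.float64(86.7))), ([228, 198], (np.float64(36.7), np.float64(18.6)), (np.float64(49.3), np.float64(-25.0))), ([225, 182], (np.float64(32.2), np.float64(64.5)), (np.float64(44.4), np.float64(23.9)))]
```

Emit:
{"api": "move_arm", "payload": {"rows": [[0,0,0,0,77],[0,0,0,0,78],[0,0,0,0,80],[0,0,0,0,80]]}}

```text
t: 21.32
ee_pos: [532.5, 171.7, 33.2]
orientation: [0.3, -3.127, 0.0]
ft_force: [-0.7, 1.0, -0.0]
width: 70.3
grasp_force: 0.0
```

```bash
python3 e.py
```

```text
t 21.325 G u,v,z 74.2 0.2 51.9 yaw y 100.95 w 70.3 [-0.7  1.  -0. ]
0.65 340 [([257, 142], (np.float64(112.8), np.float64(156.7)), (np.float64(130.3), np.float64(122.2))), ([264, 154], (np.float64(128.9), np.float64(123.0)), (np.float64(147.5), np.float64(86.2))), ([229, 197], (np.float64(39.3), np.float64(21.0)), (np.float64(52.0), np.float64(-22.5))), ([223, 184], (np.float64(27.1), np.float64(60.0)), (np.float64(39.0), np.float64(19.0)))]
```

Emit:
{"api": "move_arm", "payload": {"rows": [[0,0,0,0,100],[0,0,0,0,100],[0,0,-1.5,0,100],[0,0,-3,0,100],[0,0,-5,0,100],[0,0,-5,0,100],[3,0,0,0,100],[5,0,0,0,100]]}}

```text
t: 22.42
ee_pos: [454.9, 156.7, 180.4]
orientation: [-0.299, 3.123, 0.001]
ft_force: [-0.5, 0.3, -0.5]
width: 87.7
grasp_force: 0.0
```

```bash
python3 e.py; python3 - <<'E'
from p import *
for n in ("wrist","top"):
    im=optics.get_image(n);cv2.imwrite(f"pics/{n}8.png",im)
    for f in spotter.regions_of(n,"phone")[:1]:
        m=f["region"];ys,xs=np.nonzero(m);q=cv2.boxPoints(cv2.minAreaRect(np.c_[xs,ys].astype(np.float32)))
        h=cv2.approxPolyDP(cv2.convexHull(np.c_[xs,ys].astype(np.int32)),3,True)[:,0]
        print(n,round(f["conf"],2),m.sum())
        for z in (22,121): print(z,[(p.tolist(),((at_z(n,p,z)[:2]-B)@np.c_[u,v]).round(1).tolist()) for p in h])
E
```

```text
t 22.425 G u,v,z -4.8 0.6 199.1 yaw y 100.93 w 87.7 [-0.5  0.3 -0.5]
0.64 903 [([257, 142], (np.float64(112.8), np.float64(156.7)), (np.float64(130.3), np.float64(122.2))), ([264, 153], (np.float64(128.9), np.float64(125.7)), (np.float64(147.5), np.float64(89.0))), ([229, 198], (np.float64(39.2), np.float64(18.1)), (np.float64(51.9), np.float64(-25.6))), ([223, 184], (np.float64(27.1), np.float64(60.0)), (np.float64(39.0), np.float64(19.0)))]
wrist 0.82 8504
22 [([317, 392], [243.3, 44.0]), ([242, 389], [238.3, -47.9]), ([246, 286], [97.4, -38.3]), ([253, 237], [39.8, -29.0]), ([310, 238], [41.2, 31.0]), ([321, 387], [235.7, 48.7])]
121 [([317, 392], [142.3, 30.5]), ([242, 389], [138.8, -33.0]), ([246, 286], [41.6, -26.3]), ([253, 237], [1.9, -19.9]), ([310, 238], [2.9, 21.5]), ([321, 387], [137.0, 33.7])]
top 0.88 1244
22 [([239, 263], [35.4, -29.9]), ([202, 247], [81.1, 41.2]), ([193, 218], [144.8, 51.4]), ([227, 212], [145.9, -21.1])]
121 [([239, 263], [32.7, -37.1]), ([202, 247], [72.9, 25.4]), ([193, 218], [129.0, 34.4]), ([227, 212], [129.9, -29.3])]
```

```bash
python3 e.py; python3 -c "
from workcell import close_job
print(close_job())"
```

```text
t 22.725 G u,v,z -4.2 0.6 198.1 yaw y 100.95 w 87.8 [-0.1 -0.7  0.3]
0.79 968 [([258, 141], (np.float64(115.2), np.float64(158.9)), (np.float64(132.9), np.float64(124.5))), ([264, 155], (np.float64(128.8), np.float64(120.4)), (np.float64(147.4), np.float64(83.4))), ([228, 198], (np.float64(36.7), np.float64(18.6)), (np.float64(49.3), np.float64(-25.0))), ([223, 183], (np.float64(27.3), np.float64(62.7)), (np.float64(39.2), np.float64(21.9))), ([253, 142], (np.float64(103.4), np.float64(158.2)), (np.float64(120.3), np.float64(123.7)))]
the job is handed in; nothing more can be done
None
```

I handed the job in at 22.7 s. The leg snapped home at about 120° before the phone hid it. By camera measurement only (no picture viewed after release), the phone rests on the base behind the lips, leaning centrally on the leg at about 45°. Two blemishes: the crossbar slipped in the grip, so I finished the swing by pushing, and the wrist briefly read 42 N while the phone's edge was being lowered onto the base.

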